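# Open the ratchet clamp on the welded piece

## Robot

A 6-joint arm with a two-finger parallel gripper is mounted at the origin on the work surface. World frame = base frame: x ahead of the robot, y to its left, z up, the work surface at z = 0. Lengths are in m, angles in rad, forces in N, time in s.
With the tool pointing down it reaches from about 0.3 to 0.875 m from the base axis. Payload 6.4 kg.
Tool frame: the origin (TCP) lies on the centre line of the jaws, within the pads' length; the fingertips stand 11 mm ahead of it and the grasp point (between the pads) lies 8 mm behind it; x points along the fingers, y is the direction in which the jaws open and shut, and the axes are right-handed (so a half turn about x gives the same grasp; the last joint's range is limited). The gripper opens to 85 mm and grips with 20 to 120 N. Pads are 22 mm wide; open, the fingers measure 114 mm over their backs; the gripper's body (76 mm by 85 mm) begins 54 mm behind the grasp point. The pads swing forward as they close: fully open they stand 13 mm farther back than shut.
Start: joints at [0.929, 0.181, 1.607, -0, 1.354, -0.206], TCP at [0.243, 0.521, 0.205] pointing down, gripper open.
Joint ranges: [-2.99, 2.99], [-0.89, 2.07], [0.3, 2.58], [-1.14, 4.28], [0, 2.63], [-3.12, 3.12]. Speed limits (rad/s): [2.57, 2.57, 3.01, 3.14, 3.14, 3.14].

## Interface

Orientations are given as a unit quaternion [w, x, y, z].
In Python, from bench import ctrl, camera, hand_in gives the robot as it stands. The module is installed in compiled form; this text tells all that it offers.
- The arm moves only by the tool drive_tool, never from a script. Its argument "increments" is a list of rows, each a list of 7 numbers: the shift along the tool's x, y, z in m, then the turn, a rotation vector about the tool's x, y, z in degrees, then the gripper's target within -1 to 1 (fully open at 1, half-way at 0, shut at -1). In form: [[dx, dy, dz, rx, ry, rz, claw], ...]. A call has 1 to 10 rows; each row shifts and turns the commanded pose from where the row before left it, along the tool's axes as they then stand; what a row does not reach is not made up. A row lasts 1/8 s, in which the tool goes at most 62.5 mm and 10.7 degrees, less where a joint would pass 70% of its speed; a pose out of reach is approached as far as the arm can. A call is refused whole if a number of a shift passes 0.0625 or a number of a turn 10.7, either way. A call with a gripper value outside its range is refused whole. The fingers move at their own pace and stop on an object; the grip force is fixed at half the most. Time passes only in rows, so rows that do not move let the fingers close. It gives the time, the measured TCP pose, the force and the opening at its end, in the units of the state.
- ctrl.get_obs(): the state, without advancing time (a new reading comes with each control period).
- camera(name): name is "scene" or "top" or "wrist"; returns a dict with "img" (420x560x3 uint8, red, green, blue), "depth" (420x560 float32, m along the optical axis (not along the pixel's ray), 0 where there is no reading), "fx", "fy", "cx", "cy" (pixels), "world_from_camera" (4x4, takes a point from camera to world coordinates); the wrist camera has in their place "hand_eye" (4x4, takes a point from camera to tool coordinates, whose origin is the TCP and whose axes are the tool frame's). Camera axes: x right, y down, z forward; pixel columns grow to the right and rows downward; lengths in m; the calibration is good to about 2 mm. A picture is of the moment at which its call begins: read the wrist's pose just before it.
- hand_in(): hands the job in, once; it reports no verdict.
The state is a dict: "time_s": time; "q": joint angles; "dq": joint speeds; "joint_efforts": joint torques, N m; "eef_pos": TCP position; "eef_rot": TCP orientation; "wrist_force": force on the tool from outside, world axes, zero at the start; "torque": the same for the moment, N m; "opening": opening from 0.0 (shut) to 1.0 (fully open).
Only numpy, scipy, OpenCV 4.12 (cv2) and the standard library are available. Lean on these libraries where they do the work, as an engineer would, in place of code of your own. Each camera call takes 0.05 s, during which the arm holds its last target.

## Task

Of the two ratchet clamps on the turntable, open the one whose plate has the bent rod standing welded on it: with a fingertip press down the release lever on its sliding jaw and, keeping it pressed, push the jaw back along the toothed bar all the way to the end stop, then let the release spring up and come clear. Lift nothing: the finished piece stays lying in its nest, the clamp with the bare plate stays shut, and the things lying about stay where they are.

Things in the scene. Friction and masses are not known exactly. Their poses are not given: they have to be found in the camera images.
- welded_base: grey base plate of the clamp that holds the finished piece (the plate with the bent rod standing on it), 350 x 140 x 12 mm, bolted to the turntable (top 12 mm above the table). Origin: centre of its underside; heights named for the clamp count from here. Its x axis runs along the toothed bar from the nest (-x) to the end stop (block at x 162 to 175 mm, 44 mm high); z up. Stands left or right, turned up to 20 degrees.
- welded_jaw (a joint): position of the sliding jaw along the bar, m: 0 = closed on the plate, 0.090 = fully back at the end stop. Dark steel carriage astride the 20 mm bar, 96 mm long; its 72 mm wide jaw face is at base x = -24 mm + this. With the release up the ratchet bars it from going back more than 1 mm (it clicks freely towards the plate); with the release held down it slides with about 3 N of drag.
- welded_release (a joint): angle of the release lever, rad: 0 = up, pawl locked in the teeth; 0.26 = fully down. The pawl is clear of the teeth above about 0.10. Let go, it springs up and locks the jaw where it is. It turns on a pin across the bar, 54 mm behind the jaw face, 36.5 mm high.
- welded_pad (a point): centre of the top of the release lever's ribbed thumb pad, on the sliding jaw between jaw face and push plate: 34 mm wide across the bar, 36 mm along it. Up, it slopes, its end nearest the plate highest (56 mm); this point is then 52 mm high, 31 mm behind the jaw face. Fully down it is level, top 45.5 mm high. About 4 N at its free end press it fully down.
- welded_push (a point): centre of the face of the sliding jaw's upright push plate, just behind the pad, facing the plate (base -x): 40 mm wide, 50 to 70 mm high (this point 60), 47 mm behind the jaw face, rigid with the jaw. A fingertip that holds the pad down bears on this face to push the jaw back; the space over the pad is open above and to both sides.
- welded_plate: pointed steel plate, 120 x 80 x 4 mm, lying flat in the nest with its nose in the V and its straight heel at the jaw, with a bent round rod of 10 mm diameter welded upright on it, 75 mm high, cranked over towards the nose. It rests loose once the jaw is back. Origin: centre of the underside of its 80 x 80 mm square part, 40 mm from the heel; z up.
- bare_base: grey base plate of the clamp that holds the bare plate (identical in build), 350 x 140 x 12 mm, bolted to the turntable (top 12 mm above the table). Origin: centre of its underside; heights named for the clamp count from here. Its x axis runs along the toothed bar from the nest (-x) to the end stop (block at x 162 to 175 mm, 44 mm high); z up. Stands left or right, turned up to 20 degrees.
- bare_push (a point): the same point on the sliding jaw of the clamp with the bare plate (centre of the face of its push plate)
- bare_plate: pointed steel plate, 120 x 80 x 4 mm, lying flat in the nest with its nose in the V and its straight heel at the jaw, nothing welded on it. Origin: centre of the underside of its 80 x 80 mm square part, 40 mm from the heel; z up.
- hex_key: black L-shaped hex key, 84 x 26 mm, 6 mm thick, lying loose on the base plate of the clamp with the finished piece, beside the bar. Origin: underside. A bystander.
- loose_rod: bent steel rod, 10 mm thick, about 105 mm long, lying loose on the base plate of the clamp with the bare plate, beside the bar. Origin: underside. A bystander.
- plate_stack: stack of four bare plates, 16 mm high, towards the far edge of the turntable. Origin: underside. A bystander.
- rod_tray: blue steel tray, 90 x 160 x 45 mm, with bent rods in it, towards the far edge. Origin: underside. A bystander.
- spray_can: white spray can, 60 mm across, 170 mm high, towards the far edge on the right. Origin: underside. A bystander.
- hammer: hammer, 240 mm long, lying to the right of the clamps. Origin: underside. A bystander.
- wire_brush: wire brush, 230 mm long, 45 mm high, wooden back with steel bristles, lying to the left of the clamps. Origin: underside. A bystander.
Things that resemble listed ones, but are neither listed nor needed, are in the scene too. What is shaped like the welded_plate but blue is not meant.

How it is judged:
By the outcome, as a careful person would: the job done as asked, in the order asked, and still so for the second after the job is handed in, with the robot touching nothing.
It also fails if it takes over 38 s, if anything falls off the work surface, if the arm or the gripper's body presses on something with over 40 N, if the wrist force passes 120 N, or if a joint passes its speed limit or range.

## Working session

There is one attempt and no reset: what is moved stays moved. The work goes in short steps, Python scripts to look and compute and a tool call to move; the robot and the scene stay as the last step left them, time stands still between calls to the robot, and variables do not carry over. Pictures are saved under pics/ and viewed, and the job is handed in when it is done.

Besides the shell and the picture viewer there is one more tool, called after ">>>" as name([rows], argument=value, ...), one row to a line, values as JSON. drive_tool: Moves the arm, as the interface text tells. Its arguments: {"type":"object","properties":{"increments":{"type":"array","items":{"type":"array","items":{"type":"number"}}}},"required":["increments"]}

```bash
mkdir -p pics; python3 - <<'E'
from bench import ctrl,camera
import cv2,pickle
for n in ["scene","top"]:
    c=camera(n); pickle.dump(c,open(f"{n}.pkl","wb"))
    cv2.imwrite(f"pics/{n}0.png",cv2.resize(c["img"][:,:,::-1],(800,600),interpolation=cv2.INTER_CUBIC))
o=ctrl.get_obs(); print(o)
E
```

```text
{'time_s': 0.1, 'q': array([ 9.28715692e-01,  1.81459557e-01,  1.60789167e+00, -1.42038503e-05,
        1.35382971e+00, -2.06310123e-01]), 'dq': array([-6.12445335e-04, -1.79495545e-03, -1.53330676e-03,  5.72127670e-05,
        9.08313583e-04, -7.12624495e-04]), 'joint_efforts': array([ 3.30587418e-04, -4.45880127e+01, -3.52235913e+01, -2.42184806e-04,
        4.22399462e-03, -4.33325802e-07]), 'eef_pos': array([0.242377  , 0.52082561, 0.20418623]), 'eef_rot': array([ 0.69016185,  0.1523371 ,  0.69061516, -0.15336468]), 'wrist_force': array([-0.41181845, -0.64341055,  0.41197205]), 'torque': array([-0.01951481,  0.06301991, -0.00346045]), 'opening': 0.9951306088072878}
```

View pics/scene0.png

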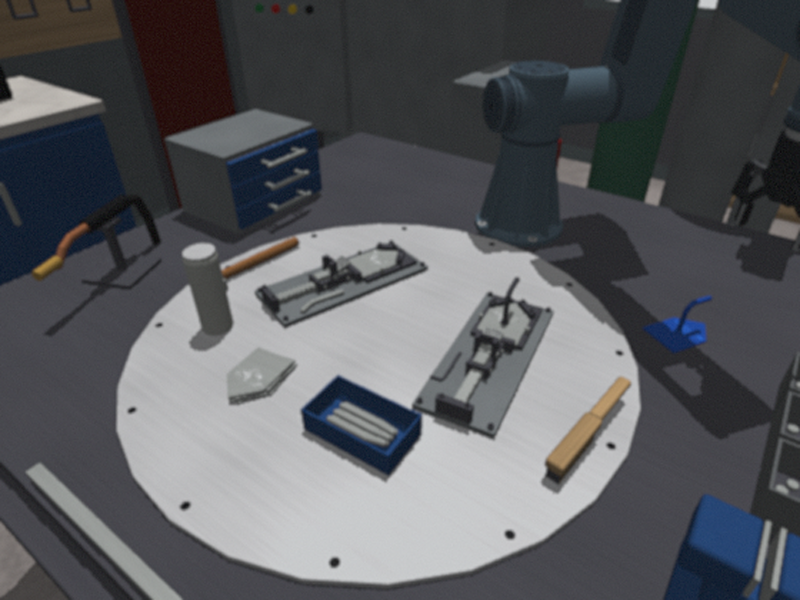

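View pics/top0.png

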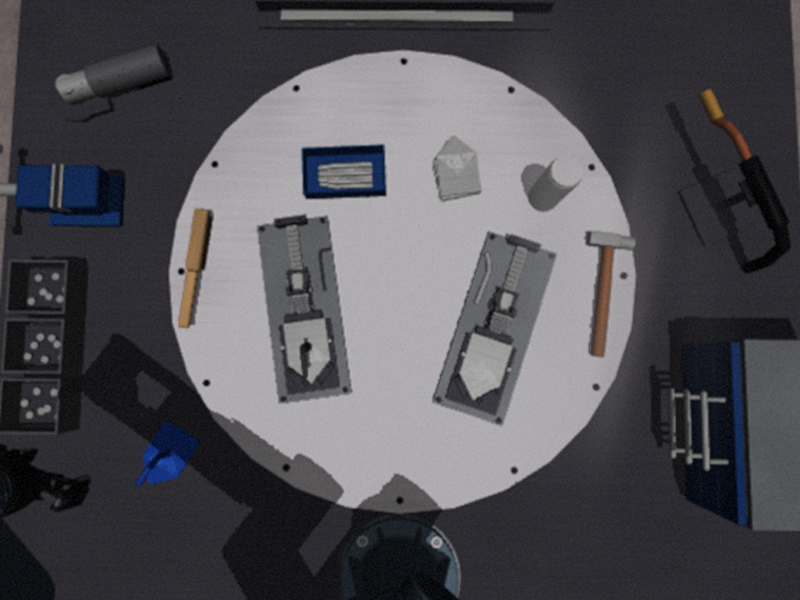

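The left clamp (top view, plate around 305,310 in the 800x600 picture) carries the bent rod. The right one is bare. I'll enlarge the left clamp.

```bash
python3 - <<'E'
import cv2,pickle
c=pickle.load(open("top.pkl","rb"))
print(c["fx"],c["cx"],c["cy"],c["world_from_camera"].round(4))
im=c["img"][145:290,170:255,::-1]
cv2.imwrite("pics/crop.png",cv2.resize(im,None,fx=4.1,fy=4.1,interpolation=cv2.INTER_CUBIC))
E
```

```text
410.34563557268734 275.13050283198083 213.03851227063743 [[ 0.0108 -0.996   0.0891  0.4172]
 [-0.9999 -0.0103  0.0065  0.0087]
 [-0.0055 -0.0892 -0.996   1.156 ]
 [ 0.      0.      0.      1.    ]]
```

View pics/crop.png

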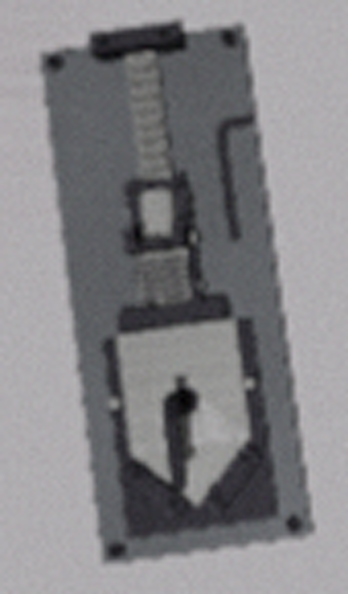

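The base plate's corners in this crop are (43,55), (242,27), (312,530) and (104,562). The pad centre is about (163,276), with the push plate just above it at row ~245.

```bash
cat > h.py <<'E'
import numpy as np
def px2w(c,u,v,z):
    T=c["world_from_camera"]; d=T[:3,:3]@np.array([(u-c["cx"])/c["fx"],(v-c["cy"])/c["fy"],1]); o=T[:3,3]
    return o+d*(z-o[2])/d[2]
E
python3 - <<'E'
import pickle,numpy as np
from h import *
c=pickle.load(open("top.pkl","rb"))
f=lambda x,y,z:px2w(c,170+(x+.5)/4.1-.5,145+(y+.5)/4.1-.5,z)
P=np.array([f(x,y,.012) for x,y in [(43,55),(242,27),(312,530),(104,562)]])
print(P.round(4)); ctr=P.mean(0)
ax=(P[0]+P[1]-P[2]-P[3])/2; print(np.linalg.norm(ax),np.linalg.norm((P[0]+P[3]-P[1]-P[2])/2))
yaw=np.arctan2(ax[1],ax[0]); print("ctr",ctr,"yaw",np.degrees(yaw))
R=np.array([[np.cos(yaw),-np.sin(yaw)],[np.sin(yaw),np.cos(yaw)]])
for n,x,y,z in [("pad",163,276,.052),("pushtop",160,246,.07),("stop",138,40,.044)]:
    p=f(x,y,z); print(n,p.round(4),(R.T@(p-ctr)[:2]).round(4))
for n,b in [("pad",.007),("push",.023)]:
    print(n,ctr[:2]+R@[b,0])
E
```

```text
[[0.6734 0.2874 0.012 ]
 [0.6944 0.15   0.012 ]
 [0.3499 0.0956 0.012 ]
 [0.327  0.2353 0.012 ]]
0.349576713510158 0.1402820327264774
ctr [0.51118987 0.19206151 0.012     ] yaw 8.761761291025332
pad [0.5171 0.1937 0.052 ] [0.0061 0.0007]
pushtop [0.5351 0.1931 0.07  ] [ 0.0238 -0.0026]
stop [0.6771 0.2159 0.044 ] [ 0.1676 -0.0017]
pad [0.51810818 0.1931278 ]
push [0.53392147 0.19556502]
```

```bash
cat >> h.py <<'E'
from scipy.spatial.transform import Rotation as Ro
C=np.array([0.51119,0.19206]); YAW=np.radians(8.76)
def R2(): return np.array([[np.cos(YAW),-np.sin(YAW)],[np.sin(YAW),np.cos(YAW)]])
def tgt(R):
    b=np.array([np.cos(YAW),np.sin(YAW),0]); best=None
    for s in (1,-1):
        x=np.array([0,0,-1.]); z=s*b; y=np.cross(z,x); M=np.column_stack([x,y,z])
        rv=(Ro.from_matrix(M).inv()*Ro.from_matrix(R)).inv().as_rotvec() if 0 else (Ro.from_matrix(R).inv()*Ro.from_matrix(M)).as_rotvec()
        if best is None or np.linalg.norm(rv)<np.linalg.norm(best[1]): best=(M,rv,s)
    return best
def state(bx,by,bz):
    from bench import ctrl
    o=ctrl.get_obs(); R=Ro.from_quat(o["eef_rot"],scalar_first=True).as_matrix()
    M,rv,s=tgt(R); g=np.r_[C+R2()@[bx,by],bz]
    print("t",o["time_s"],"pos",o["eef_pos"].round(4),"base",(R2().T@(o["eef_pos"][:2]-C)).round(4),"F",o["wrist_force"].round(2),"op",round(o["opening"],3),"j",o["q"].round(3))
    print("R",R.round(3).tolist(),"sign z along bar",s,"turn deg",np.degrees(rv).round(2))
    print("shift tool now",(R.T@(g-o["eef_pos"])).round(4),"in target frame",(M.T@(g-o["eef_pos"])).round(4))
E
python3 -c "
from h import *
state(0.008,0,0.2)"
```

```text
t 0.1 pos [0.2424 0.5208 0.2042] base [-0.2156  0.3659] F [-0.41 -0.64  0.41] op 0.995 j [ 0.929  0.181  1.608 -0.     1.354 -0.206]
R [[-0.001, 0.422, 0.907], [-0.001, 0.907, -0.422], [-1.0, -0.002, -0.0]] sign z along bar 1 turn deg [-33.73  -0.04   0.08]
shift tool now [ 0.0043 -0.1801  0.3891] in target frame [ 0.0042 -0.3659  0.2236]
```

>>> drive_tool([
  [0,0,0,-8.43,0,0,-1],
  [0,0,0,-8.43,0,0,-1],
  [0,0,0,-8.43,0,0,-1],
  [0,0,0,-8.43,0,0,-1],
  [0,-0.04,0.02,0,0,0,-1],
  [0,-0.04,0.025,0,0,0,-1],
  [0,-0.04,0.025,0,0,0,-1],
  [0,-0.04,0.025,0,0,0,-1],
  [0,-0.04,0.025,0,0,0,-1],
  [0,0,0,0,0,0,-1],
])

```text
time_s: 1.35
eef_pos: [0.3934, 0.3396, 0.2047]
eef_rot: [0.705, -0.053, 0.705, 0.052]
wrist_force: [-0.7, 1.1, -0.1]
opening: -0.001
```

>>> drive_tool([
  [0,-0.04,0.025,0,0,0,-1],
  [0,-0.04,0.025,0,0,0,-1],
  [0,-0.04,0.025,0,0,0,-1],
  [0,-0.03,0.018,0,0,0,-1],
  [0,-0.016,0.0106,0,0,0,-1],
  [0,0,0,0,0,0,-1],
  [0,0,0,0,0,0,-1],
])

```text
time_s: 2.22
eef_pos: [0.5185, 0.1948, 0.2048]
eef_rot: [0.705, -0.054, 0.705, 0.055]
wrist_force: [-0.1, -1.1, -0.3]
opening: 0.001
```

```bash
python3 - <<'E'
from h import *
from bench import camera
import cv2,pickle
state(0.008,0,0.1)
for n in ["wrist","scene"]:
    c=camera(n); pickle.dump(c,open(f"{n}1.pkl","wb"))
    cv2.imwrite(f"pics/{n}1.png",cv2.resize(c["img"][:,:,::-1],(800,600),interpolation=cv2.INTER_CUBIC))
    if n=="wrist": print(c["hand_eye"],c["fx"],c["cx"],c["cy"])
E
```

```text
t 2.225 pos [0.5185 0.1948 0.2048] base [0.0076 0.0016] F [-0.05 -1.07 -0.32] op 0.001 j [ 1.450e-01  1.340e-01  1.660e+00  1.000e-03  1.348e+00 -1.580e+00]
R [[-0.001, -0.153, 0.988], [0.0, 0.988, 0.153], [-1.0, 0.001, -0.001]] sign z along bar 1 turn deg [ 0.05 -0.04 -0.03]
shift tool now [ 0.1048 -0.0016  0.0005] in target frame [ 0.1048 -0.0016  0.0004]
[[-8.97827253e-05 -2.72134355e-01  9.62259261e-01 -1.68828762e-01]
 [ 9.99999793e-01 -6.37089467e-04 -8.68697531e-05  2.86259043e-04]
 [ 6.36685484e-04  9.62259054e-01  2.72134356e-01 -6.84141342e-02]
 [ 0.00000000e+00  0.00000000e+00  0.00000000e+00  1.00000000e+00]] 340.554597788597 277.47434965693475 209.48597943349642
```

View pics/wrist1.png

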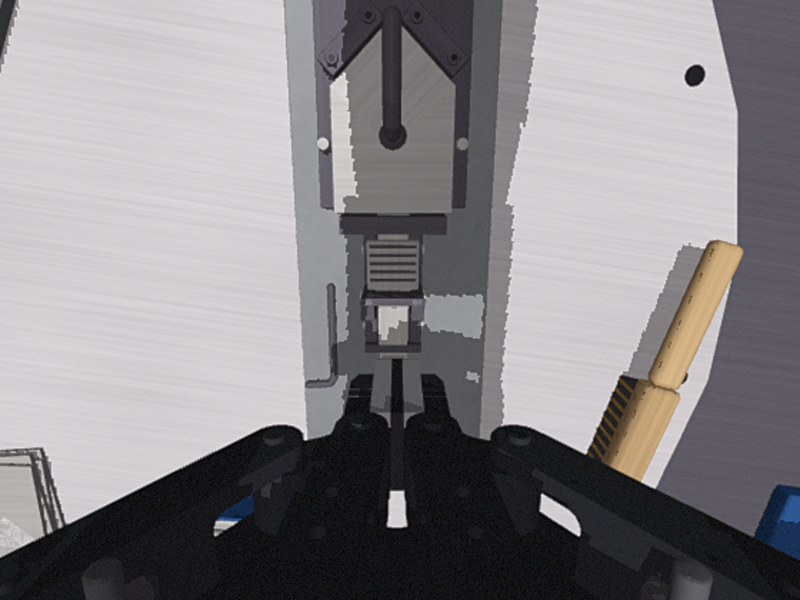

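View pics/scene1.png

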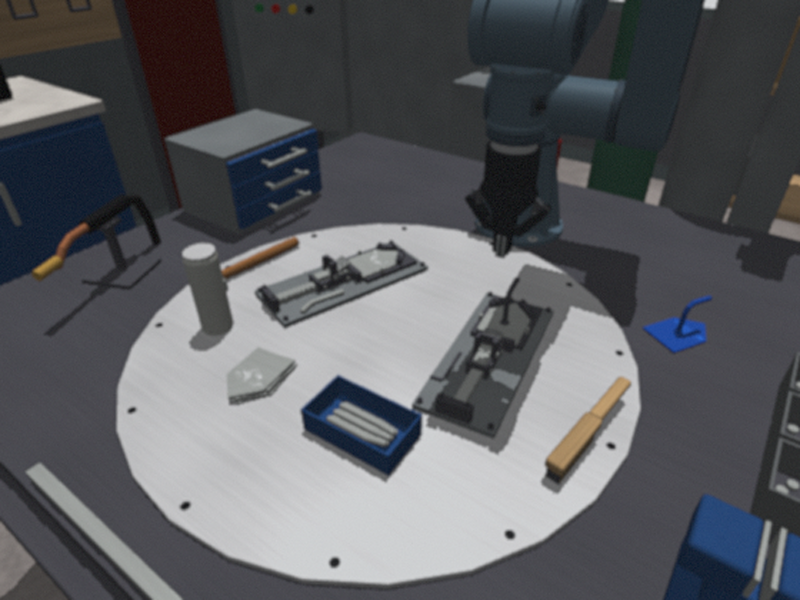

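The wrist view shows the pad at (393,264) and the push plate's face edge at about row 297. The hex key is at (325,335), clear of the bar, and the rod is cranked away from the jaw.

```bash
python3 - <<'E'
import pickle
from h import *
from bench import ctrl
c=pickle.load(open("wrist1.pkl","rb")); o=ctrl.get_obs()
T=np.eye(4);T[:3,:3]=Ro.from_quat(o["eef_rot"],scalar_first=True).as_matrix();T[:3,3]=o["eef_pos"]
W=T@c["hand_eye"]; d=dict(c,world_from_camera=W)
for n,x,y,z in [("padL",367,264,.052),("padR",420,264,.052),("padfront",393,238,.056),("push top edge front",393,292,.07),("push lower",393,299,.07),("jawface",393,215,.036),("jaw L",340,225,.036),("jaw R",447,225,.036)]:
    u,v=(x+.5)*.7-.5,(y+.5)*.7-.5
    p=px2w(d,u,v,z); zd=c["depth"][int(v),int(u)]
    q=W@np.r_[(u-c["cx"])/c["fx"]*zd,(v-c["cy"])/c["fy"]*zd,zd,1]
    print(n,(R2().T@(p[:2]-C)).round(4),"depth:",(R2().T@(q[:2]-C)).round(4),q[2].round(4))
E
python3 - <<'E'
import cv2
im=cv2.imread("pics/wrist1.png")[190:450,300:500]
cv2.imwrite("pics/wc.png",cv2.resize(im,None,fx=2.3,fy=2.3,interpolation=cv2.INTER_CUBIC))
E
```

```text
padL [ 0.0054 -0.0181] depth: [ 0.0067 -0.0185] 0.0456
padR [0.0054 0.0176] depth: [0.007 0.018] 0.0442
padfront [-0.0128 -0.0005] depth: [-0.0097 -0.0007] 0.0354
push top edge front [ 0.0201 -0.0005] depth: [ 0.0209 -0.0005] 0.0672
push lower [ 0.0248 -0.0005] depth: [ 0.0213 -0.0004] 0.0824
jawface [-0.0257 -0.0006] depth: [-0.0245 -0.0007] 0.0253
jaw L [-0.0188 -0.0373] depth: [-0.0204 -0.0358] 0.0488
jaw R [-0.0188  0.0367] depth: [-0.0202  0.0355] 0.0471
```

View pics/wc.png

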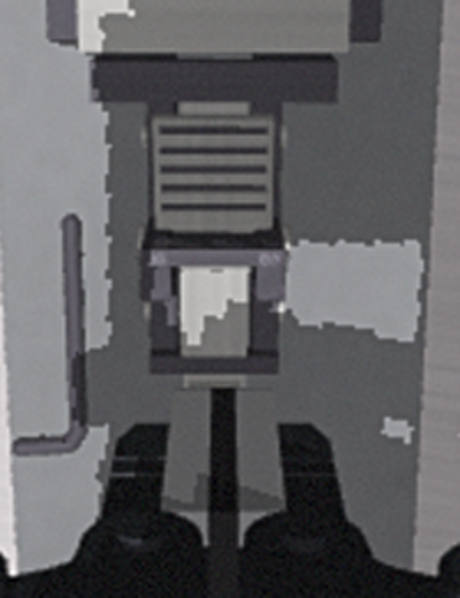

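>>> drive_tool([
  [0.03,-0.0016,0,0,0,0,-1],
  [0.04,0,0,0,0,0,-1],
  [0.035,0,0,0,0,0,-1],
  [0.015,0,0,0,0,0,-1],
  [0,0,0,0,0,0,-1],
  [0,0,0,0,0,0,-1],
])

```text
time_s: 3.08
eef_pos: [0.5208, 0.1924, 0.0866]
eef_rot: [0.706, -0.054, 0.704, 0.054]
wrist_force: [0.3, 0.5, 0.1]
opening: -0.001
```

```bash
python3 - <<'E'
from h import *
from bench import camera
import cv2,pickle
state(0.008,0,0.065)
c=camera("wrist"); pickle.dump(c,open("wrist2.pkl","wb"))
cv2.imwrite("pics/w2.png",cv2.resize(c["img"][:,:,::-1],(800,600),interpolation=cv2.INTER_CUBIC))
c=camera("scene")
cv2.imwrite("pics/s2.png",cv2.resize(c["img"][170:320,270:410,::-1],None,fx=4,fy=4,interpolation=cv2.INTER_CUBIC))
E
```

```text
t 3.075 pos [0.5208 0.1924 0.0866] base [ 0.0096 -0.0011] F [0.34 0.46 0.12] op -0.001 j [ 0.14   0.272  1.756  0.     1.111 -1.584]
R [[0.003, -0.153, 0.988], [0.0, 0.988, 0.153], [-1.0, -0.0, 0.003]] sign z along bar 1 turn deg [0.02 0.15 0.  ]
shift tool now [ 0.0216  0.0011 -0.0016] in target frame [ 0.0216  0.0011 -0.0016]
```

View pics/w2.png

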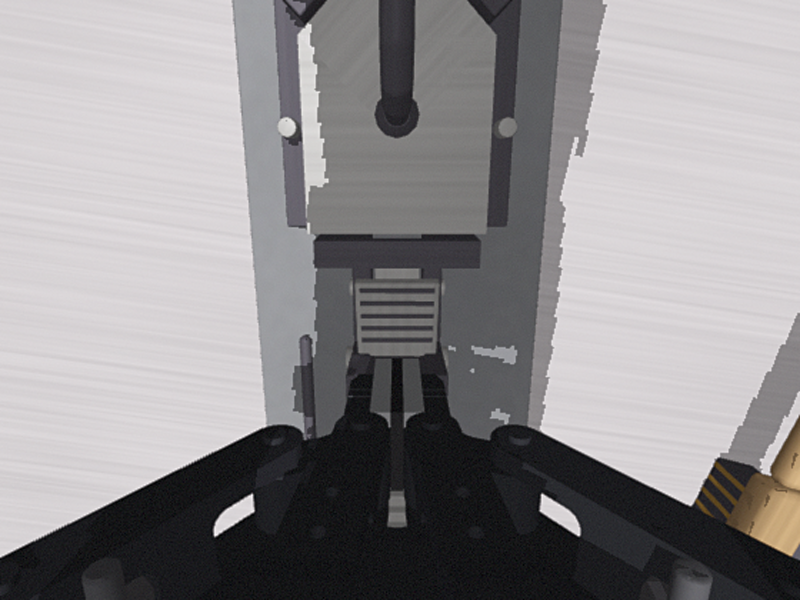

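View pics/s2.png

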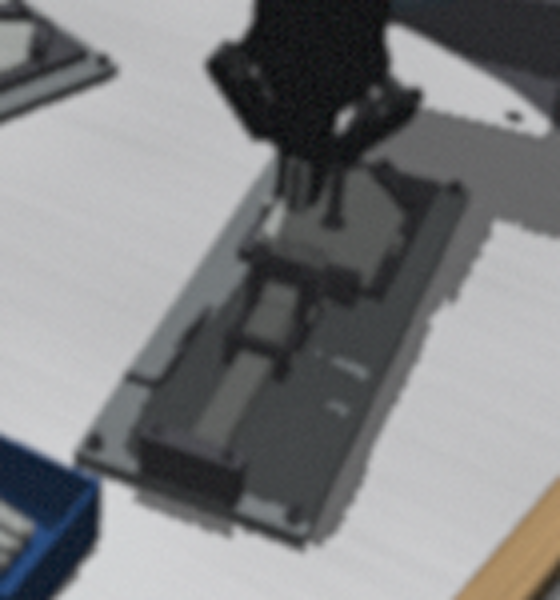

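```bash
python3 - <<'E'
from h import *
import pickle
from bench import ctrl
o=ctrl.get_obs(); c=pickle.load(open("scene.pkl","rb")); Wi=np.linalg.inv(c["world_from_camera"])
def pr(p): 
    q=Wi@np.r_[p,1]; return (c["fx"]*q[0]/q[2]+c["cx"]-270)*4,(c["fy"]*q[1]/q[2]+c["cy"]-170)*4
e=o["eef_pos"]
b=lambda x,y,z: np.r_[C+R2()@[x,y],z]
for n,p in [("tcp",e),("tip11",e-[0,0,.011]),("tip24",e-[0,0,.024]),("pad",b(.007,0,.052)),("pushtop",b(.023,0,.07)),("stop top",b(.1685,0,.044)),("corner",b(-.175,-.07,.012)),("cornerL",b(.175,.07,.012))]: print(n,np.round(pr(p)))
w=pickle.load(open("wrist2.pkl","rb"))
# tip in wrist image
H=np.linalg.inv(w["hand_eye"])
for t in [(.011,0,0),(.011,0,-.011),(.011,0,.011),(.024,0,-.011),(.024,0,0),(.011,.0145,-.011)]:
    q=H@np.r_[t,1]; print(t,np.round([(w["fx"]*q[0]/q[2]+w["cx"])/.7,(w["fy"]*q[1]/q[2]+w["cy"])/.7]), q[2].round(3))
d=w["depth"]
for r in range(345,430,8): print(r,[round(float(d[int(r*.7),int(x*.7)]),3) for x in (355,380,410,440)])
E
```

```text
tcp [292. 238.]
tip11 [291. 252.]
tip24 [289. 268.]
pad [291. 279.]
pushtop [285. 272.]
stop top [190. 460.]
corner [279. 151.]
cornerL [302. 553.]
(0.011, 0, 0) [396. 342.] 0.192
(0.011, 0, -0.011) [396. 316.] 0.189
(0.011, 0, 0.011) [396. 368.] 0.195
(0.024, 0, -0.011) [396. 306.] 0.201
(0.024, 0, 0) [396. 331.] 0.204
(0.011, 0.0145, -0.011) [433. 316.] 0.189
345 [0.22, 0.207, 0.206, 0.221]
353 [0.209, 0.21, 0.21, 0.21]
361 [0.202, 0.147, 0.146, 0.202]
369 [0.195, 0.142, 0.141, 0.194]
377 [0.189, 0.137, 0.137, 0.188]
385 [0.141, 0.131, 0.131, 0.139]
393 [0.136, 0.126, 0.127, 0.136]
401 [0.132, 0.122, 0.122, 0.131]
409 [0.127, 0.118, 0.12, 0.127]
417 [0.11, 0.113, 0.118, 0.11]
425 [0.108, 0.109, 0.11, 0.108]
```

The fingertip appears farther back than stated, in both the wrist and scene views. I'll check the wrist calibration against known flats before pressing.

```bash
python3 - <<'E'
from h import *
import pickle
from bench import ctrl
o=ctrl.get_obs(); print(o["eef_pos"])
for f,pts in [("wrist1.pkl",None),("wrist2.pkl",None)]:
    w=pickle.load(open(f,"rb"))
    T=np.eye(4);T[:3,:3]=Ro.from_euler("x",0).as_matrix()
    b=np.array([np.cos(YAW),np.sin(YAW),0]);x=np.array([0,0,-1.]);T[:3,:3]=np.column_stack([x,np.cross(b,x),b])
    T[:3,3]=[.5185,.1948,.2048] if "1" in f else [.5208,.1924,.0866]
    W=T@w["hand_eye"]
    P=[("table",150,200),("table2",650,60),("base",510,350),("base",270,250),("plate",430,190),("pad",396,310),("padback",396,335),("padfront",396,288),("jawtop",396,255)] if "2" in f else [("table",150,200),("table2",650,60),("plate",420,180),("pad",393,264),("base",460,260)]
    for n,px,py in P:
        u,v=int(px*.7),int(py*.7); z=np.median(w["depth"][v-1:v+2,u-1:u+2])
        q=W@np.r_[(u-w["cx"])/w["fx"]*z,(v-w["cy"])/w["fy"]*z,z,1]
        print(f,n,(R2().T@(q[:2]-C)).round(4),q[2].round(4))
E
```

```text
[0.52087476 0.19225968 0.08668649]
wrist1.pkl table [-0.0339 -0.1782] 0.0117
wrist1.pkl table2 [-0.127  0.173] 0.012
wrist1.pkl plate [-0.0499  0.0177] 0.0382
wrist1.pkl pad [ 0.0021 -0.0004] 0.065
wrist1.pkl base [0.0082 0.0483] 0.0245
wrist2.pkl table [-0.0408 -0.1219] 0.0121
wrist2.pkl table2 [-0.1034  0.1142] 0.0122
wrist2.pkl base [0.0327 0.0569] 0.024
wrist2.pkl base [-0.0181 -0.0615] 0.0243
wrist2.pkl plate [-0.047   0.0138] 0.0383
wrist2.pkl pad [-0.0005 -0.0011] 0.0652
wrist2.pkl padback [ 0.0111 -0.0012] 0.0622
wrist2.pkl padfront [-0.0109 -0.0011] 0.0682
wrist2.pkl jawtop [-0.0204 -0.0011] 0.0482
```

```bash
python3 - <<'E'
from h import *
import pickle,cv2
from bench import camera,ctrl
def cloud(c):
    d=c["depth"]; v,u=np.mgrid[:420,:560]; P=np.stack([(u-c["cx"])/c["fx"]*d,(v-c["cy"])/c["fy"]*d,d],-1)
    return P@c["world_from_camera"][:3,:3].T+c["world_from_camera"][:3,3]
for n in ("top","scene"):
    c=camera(n); pickle.dump(c,open(n+"2.pkl","wb")); W=cloud(c); ok=c["depth"]>0
    for lo,hi in [((.4,-.1),(.6,.05))]:
        m=ok&(W[...,0]>.4)&(W[...,0]<.6)&(W[...,1]>-.02)&(W[...,1]<.06); print(n,"table z",np.median(W[m][:,2]).round(4),m.sum())
    # finger neighbourhood
    B=(W[...,:2]-C)@R2()
    m=ok&(abs(B[...,0]-.01)<.06)&(abs(B[...,1])<.06)&(W[...,2]>.085)&(W[...,2]<.25)
    z=W[m][:,2]; print(n,m.sum(), np.percentile(z,[0,1,5,20,50]).round(3) if m.sum() else "")
    for a in np.arange(.085,.2,.01):
        k=m&(W[...,2]>a)&(W[...,2]<a+.01)
        if k.sum(): print(round(a,3),k.sum(),B[k].min(0).round(3),B[k].max(0).round(3))
E
```

```text
top table z 0.0132 2039
top 121 [0.161 0.166 0.179 0.197 0.207]
0.155 1 [-0.003 -0.028] [-0.003 -0.028]
0.165 3 [-0.002 -0.034] [-0.002 -0.029]
0.175 8 [-0.002 -0.043] [ 0.004 -0.03 ]
0.185 11 [-0.002 -0.051] [ 0.021 -0.036]
0.195 28 [-0.002 -0.06 ] [ 0.021 -0.041]
scene table z 0.0118 1264
scene 1427 [0.115 0.121 0.135 0.167 0.198]
0.115 31 [ 0.008 -0.012] [0.023 0.012]
0.125 43 [ 0.002 -0.013] [0.023 0.013]
0.135 44 [ 0.006 -0.014] [0.023 0.013]
0.145 41 [ 0.012 -0.021] [0.025 0.014]
0.155 88 [ 0.002 -0.034] [0.026 0.031]
0.165 151 [-0.002 -0.039] [0.027 0.039]
0.175 129 [-0.004 -0.05 ] [0.031 0.049]
0.185 136 [-0.003 -0.058] [0.03  0.056]
0.195 189 [ 0.001 -0.059] [0.03 0.06]
```

```bash
python3 - <<'E'
import pickle,numpy as np
from h import *
c=pickle.load(open("top.pkl","rb"))
f=lambda x,y,z:px2w(c,170+(x+.5)/4.1-.5,145+(y+.5)/4.1-.5,z)
P=np.array([f(x,y,.0245) for x,y in [(43,55),(242,27),(312,530),(104,562)]])
ctr=P.mean(0); ax=(P[0]+P[1]-P[2]-P[3])/2; yaw=np.arctan2(ax[1],ax[0]); print(np.linalg.norm(ax),ctr,np.degrees(yaw))
R=np.array([[np.cos(yaw),-np.sin(yaw)],[np.sin(yaw),np.cos(yaw)]])
for n,x,y,z in [("pad",163,276,.064),("pushtop",160,246,.082),("stop",138,40,.056)]:
    p=f(x,y,z); print(n,(R.T@(p-ctr)[:2]).round(4))
# wrist2 checks in new frame
w=pickle.load(open("wrist2.pkl","rb"))
b=np.array([np.cos(yaw),np.sin(yaw),0]);x=np.array([0,0,-1.]);T=np.eye(4)
from bench import ctrl
T[:3,:3]=Ro.from_quat(ctrl.get_obs()["eef_rot"],scalar_first=True).as_matrix();T[:3,3]=[.5208,.1924,.0866]
d=dict(w,world_from_camera=T@w["hand_eye"])
for n,px,py,z in [("pad front edge",396,280,.068),("jawface L",315,238,.048),("jawface R",480,238,.048),("plate heel",396,234,.038),("baseL",256,250,.024),("baseR",548,250,.024)]:
    p=px2w(d,(px+.5)*.7-.5,(py+.5)*.7-.5,z); print(n,(R.T@(p-ctr)[:2]).round(4))
E
```

```text
0.3457571222240991 [0.51016296 0.19005765 0.0245    ] 8.761761291025337
pad [0.0061 0.0007]
pushtop [ 0.0235 -0.0026]
stop [ 0.1658 -0.0017]
pad front edge [-0.0125  0.0007]
jawface L [-0.0262 -0.0339]
jawface R [-0.0261  0.0366]
plate heel [-0.0264  0.0007]
baseL [-0.0167 -0.0666]
baseR [-0.0166  0.0737]
```

The turntable top is at z = 12 mm, so all clamp heights are 12 mm higher in world. Both cameras also agree that the fingertips sit about 30 mm behind the reported TCP. I'll go down in small steps and watch the force.

>>> drive_tool([
  [0,0,-0.0045,0,0,0,-1],
  [0.004,0,0,0,0,0,-1],
  [0.004,0,0,0,0,0,-1],
  [0,0,0,0,0,0,-1],
])

```text
time_s: 3.78
eef_pos: [0.5148, 0.1912, 0.0764]
eef_rot: [0.705, -0.054, 0.705, 0.054]
wrist_force: [0.2, 0.1, 0.4]
opening: -0.0
```

>>> drive_tool([
  [0.004,0,0,0,0,0,-1],
  [0.004,0,0,0,0,0,-1],
  [0,0,0,0,0,0,-1],
])

```text
time_s: 4.15
eef_pos: [0.5148, 0.1912, 0.0685]
eef_rot: [0.705, -0.054, 0.705, 0.054]
wrist_force: [1.1, 0.3, -1.0]
opening: -0.002
```

```bash
sed -i 's/^C=.*/C=np.array([0.51016,0.19006]); YAW=np.radians(8.76)/' h.py; cat > look.py <<'E'
from h import *
from bench import camera
import cv2,pickle,sys
k=sys.argv[1]
state(0.0065,0.0007,0.036)
c=camera("wrist"); pickle.dump(c,open(f"w{k}.pkl","wb"))
cv2.imwrite(f"pics/w{k}.png",cv2.resize(c["img"][:,:,::-1],(800,600),interpolation=cv2.INTER_CUBIC))
c=camera("scene"); pickle.dump(c,open(f"s{k}.pkl","wb"))
cv2.imwrite(f"pics/s{k}.png",cv2.resize(c["img"][170:320,270:410,::-1],None,fx=4,fy=4,interpolation=cv2.INTER_CUBIC))
E
python3 look.py 3
```

```text
t 4.15 pos [0.5148 0.1912 0.0685] base [0.0048 0.0004] F [ 1.1   0.33 -0.99] op -0.002 j [ 0.139  0.289  1.778 -0.     1.076 -1.584]
R [[-0.001, -0.152, 0.988], [-0.0, 0.988, 0.152], [-1.0, 0.0, -0.001]] sign z along bar 1 turn deg [-0.01 -0.06 -0.  ]
shift tool now [0.0325 0.0003 0.0018] in target frame [0.0325 0.0003 0.0017]
```

View pics/w3.png

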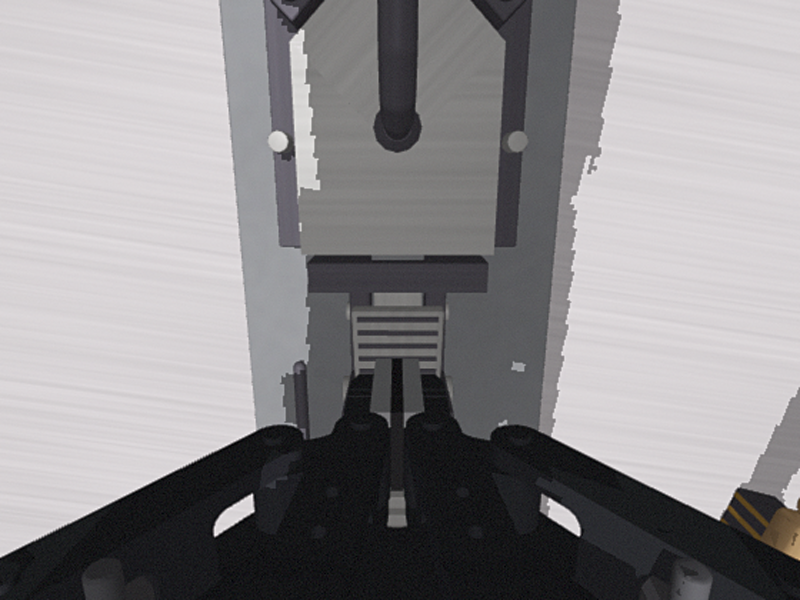

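View pics/s3.png

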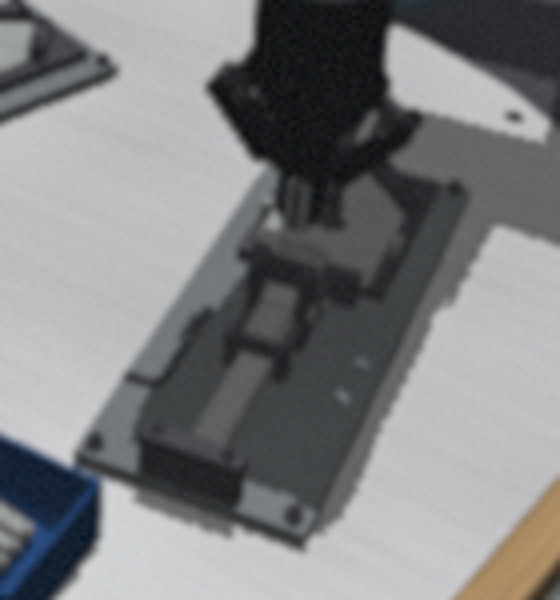

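No contact, with force about 1 N, so the cameras were right about the tips. I'll continue.

>>> drive_tool([
  [0.006,0,0.001,0,0,0,-1],
  [0.006,0,0,0,0,0,-1],
  [0.006,0,0,0,0,0,-1],
  [0.004,0,0,0,0,0,-1],
  [0,0,0,0,0,0,-1],
])

```text
time_s: 4.88
eef_pos: [0.5158, 0.1914, 0.0465]
eef_rot: [0.705, -0.054, 0.705, 0.054]
wrist_force: [0.0, 0.5, 0.7]
opening: 0.0
```

```bash
python3 look.py 4; python3 - <<'E'
import pickle
from h import *
w=pickle.load(open("w4.pkl","rb"))
for r in range(230,300,4):
    o=[]
    for u in (266,288):
        z=float(w["depth"][r,u]); q=w["hand_eye"]@np.r_[(u-w["cx"])/w["fx"]*z,(r-w["cy"])/w["fy"]*z,z,1]; o.append(q[:3].round(4).tolist())
    print(r,o)
E
```

```text
t 4.875 pos [0.5158 0.1914 0.0465] base [0.0058 0.0004] F [0.   0.47 0.65] op 0.0 j [ 0.139  0.325  1.784  0.     1.034 -1.584]
R [[-0.001, -0.152, 0.988], [-0.0, 0.988, 0.152], [-1.0, 0.0, -0.001]] sign z along bar 1 turn deg [-0.01 -0.05 -0.  ]
shift tool now [0.0105 0.0003 0.0007] in target frame [0.0105 0.0003 0.0007]
230 [[-0.0216, -0.005, -0.017], [-0.0224, 0.0051, -0.0173]]
234 [[-0.022, -0.005, -0.0152], [-0.0213, 0.0051, -0.015]]
238 [[-0.0219, -0.005, -0.0133], [-0.0225, 0.0051, -0.0135]]
242 [[-0.0208, -0.0051, -0.0109], [-0.0198, 0.0052, -0.0105]]
246 [[-0.0208, -0.0051, -0.0089], [-0.0208, 0.0052, -0.0089]]
250 [[-0.0195, -0.0051, -0.0063], [-0.019, 0.0052, -0.0061]]
254 [[-0.0344, -0.0046, -0.0107], [-0.0344, 0.0047, -0.0107]]
258 [[-0.0386, -0.0045, -0.0107], [-0.0379, 0.0046, -0.0104]]
262 [[-0.0414, -0.0044, -0.0102], [-0.042, 0.0045, -0.0105]]
266 [[-0.0458, -0.0043, -0.0105], [-0.0466, 0.0044, -0.0109]]
270 [[-0.0498, -0.0041, -0.0107], [-0.0505, 0.0043, -0.011]]
274 [[-0.0528, -0.004, -0.0105], [-0.0536, 0.0042, -0.0109]]
278 [[-0.0554, -0.004, -0.0102], [-0.0563, 0.0041, -0.0106]]
282 [[-0.0592, -0.0038, -0.0106], [-0.0595, 0.004, -0.0108]]
286 [[-0.0619, -0.0037, -0.0105], [-0.0615, 0.0039, -0.0103]]
290 [[-0.0628, -0.0037, -0.0094], [-0.0628, 0.0039, -0.0094]]
294 [[-0.0704, -0.0034, -0.0122], [-0.0697, 0.0037, -0.0118]]
298 [[-0.0711, -0.0034, -0.0112], [-0.072, 0.0036, -0.0117]]
```

View pics/w4.png

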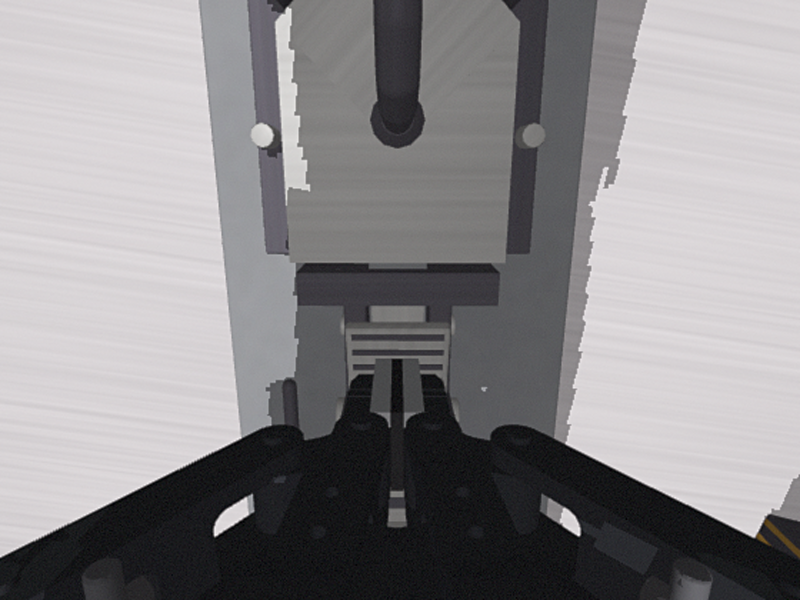

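View pics/s4.png

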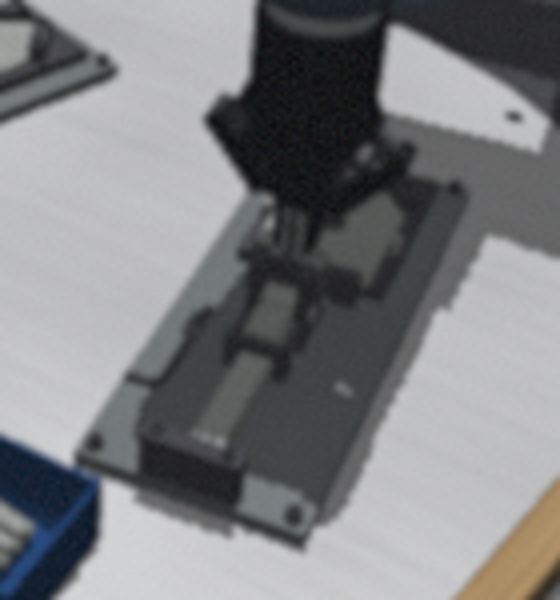

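>>> drive_tool([
  [0.005,0,0,0,0,0,-1],
  [0.005,0,0,0,0,0,-1],
  [0,0,0,0,0,0,-1],
])

```text
time_s: 5.35
eef_pos: [0.5161, 0.1914, 0.0368]
eef_rot: [0.705, -0.054, 0.705, 0.054]
wrist_force: [-0.3, 0.0, 3.5]
opening: 0.001
```

>>> drive_tool([
  [0.002,0,0,0,0,0,-1],
  [0.002,0,0,0,0,0,-1],
  [0,0,0,0,0,0,-1],
])

```text
time_s: 5.72
eef_pos: [0.5161, 0.1914, 0.033]
eef_rot: [0.705, -0.054, 0.705, 0.054]
wrist_force: [-2.4, -0.4, 5.0]
opening: -0.001
```

>>> drive_tool([
  [0.002,0,0,0,0,0,-1],
  [0,0,0,0,0,0,-1],
])

```text
time_s: 5.98
eef_pos: [0.5165, 0.1915, 0.0314]
eef_rot: [0.705, -0.054, 0.705, 0.054]
wrist_force: [-1.9, -0.0, 5.0]
opening: 0.0
```

>>> drive_tool([
  [0.001,0,0,0,0,0,-1],
  [0,0,0,0,0,0,-1],
])

```text
time_s: 6.22
eef_pos: [0.5174, 0.1916, 0.0312]
eef_rot: [0.706, -0.054, 0.704, 0.054]
wrist_force: [-1.6, -0.4, 9.4]
opening: 0.002
```

>>> drive_tool([
  [0,0,0.003,0,0,0,-1],
  [0,0,0.003,0,0,0,-1],
  [0,0,0,0,0,0,-1],
])

```text
time_s: 6.6
eef_pos: [0.5236, 0.1926, 0.0312]
eef_rot: [0.706, -0.054, 0.704, 0.054]
wrist_force: [-1.0, 0.3, 8.6]
opening: 0.001
```

```bash
python3 look.py 5
```

```text
t 6.6 pos [0.5236 0.1926 0.0312] base [0.0137 0.0005] F [-1.02  0.33  8.55] op 0.001 j [ 0.14   0.361  1.773  0.     1.005 -1.584]
R [[0.003, -0.152, 0.988], [0.001, 0.988, 0.152], [-1.0, 0.0, 0.003]] sign z along bar 1 turn deg [-0.01  0.17 -0.  ]
shift tool now [-0.0049  0.0002 -0.0072] in target frame [-0.0048  0.0002 -0.0072]
```

View pics/w5.png

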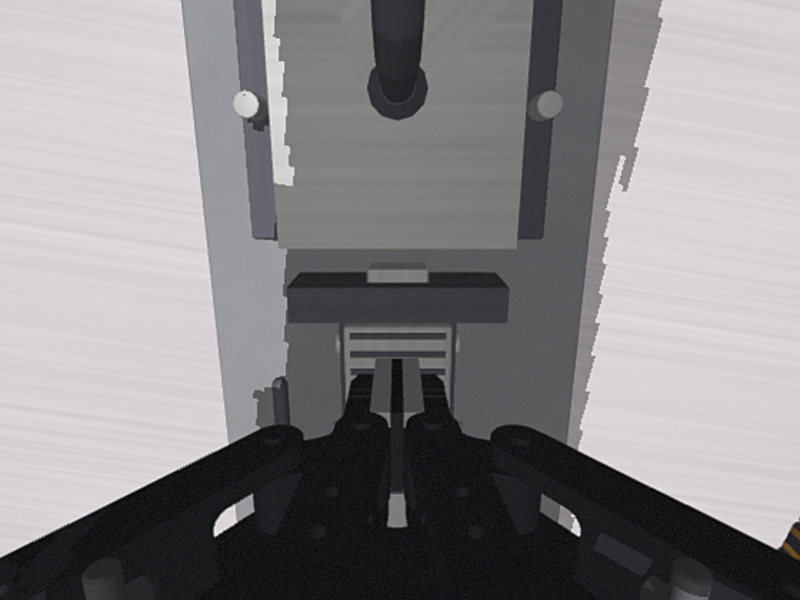

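The jaw has separated from the heel: a gap has opened between rows 247 and 272. The pad is bottomed at about 8.6 N. I'll keep pushing.

>>> drive_tool([
  [0,0,0.004,0,0,0,-1],
  [0,0,0.004,0,0,0,-1],
  [0,0,0.004,0,0,0,-1],
  [0,0,0.004,0,0,0,-1],
  [0,0,0.004,0,0,0,-1],
  [0,0,0,0,0,0,-1],
])

```text
time_s: 7.45
eef_pos: [0.5436, 0.1956, 0.0312]
eef_rot: [0.706, -0.054, 0.704, 0.054]
wrist_force: [-0.2, 0.5, 7.0]
opening: -0.0
```

>>> drive_tool([
  [0,0,0.004,0,0,0,-1],
  [0,0,0.004,0,0,0,-1],
  [0,0,0.004,0,0,0,-1],
  [0,0,0.004,0,0,0,-1],
  [0,0,0.004,0,0,0,-1],
  [0,0,0,0,0,0,-1],
])

```text
time_s: 8.2
eef_pos: [0.5633, 0.1987, 0.0312]
eef_rot: [0.706, -0.054, 0.704, 0.054]
wrist_force: [-0.4, -0.5, 7.0]
opening: 0.001
```

```bash
python3 look.py 6
```

```text
t 8.2 pos [0.5633 0.1987 0.0312] base [0.0539 0.0004] F [-0.44 -0.46  7.03] op 0.001 j [ 0.141  0.434  1.668  0.     1.036 -1.583]
R [[0.003, -0.152, 0.988], [0.001, 0.988, 0.152], [-1.0, 0.0, 0.003]] sign z along bar 1 turn deg [-0.01  0.18 -0.  ]
shift tool now [-0.005   0.0003 -0.0473] in target frame [-0.0048  0.0003 -0.0474]
```

View pics/w6.png

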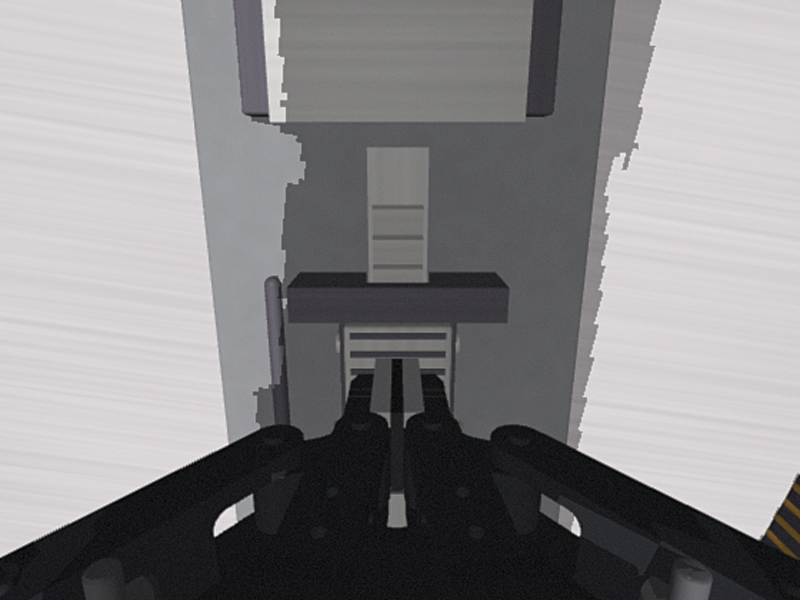

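View pics/s6.png

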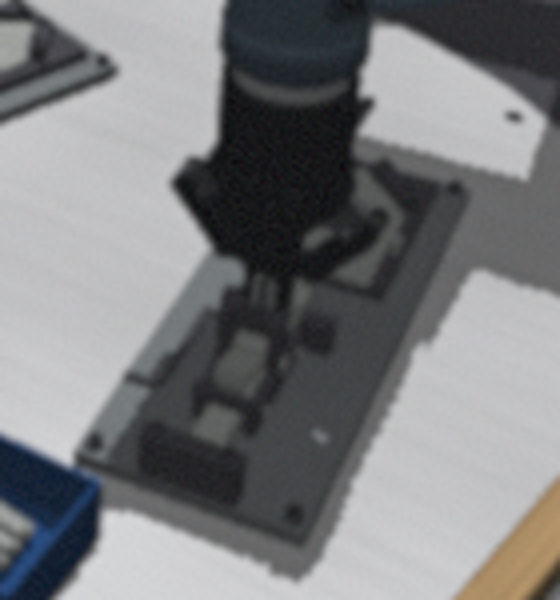

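>>> drive_tool([
  [0,0,0.004,0,0,0,-1],
  [0,0,0.004,0,0,0,-1],
  [0,0,0.004,0,0,0,-1],
  [0,0,0.004,0,0,0,-1],
  [0,0,0.004,0,0,0,-1],
  [0,0,0.004,0,0,0,-1],
  [0,0,0.004,0,0,0,-1],
  [0,0,0.004,0,0,0,-1],
  [0,0,0,0,0,0,-1],
])

```text
time_s: 9.43
eef_pos: [0.5949, 0.2035, 0.0312]
eef_rot: [0.706, -0.054, 0.704, 0.054]
wrist_force: [0.6, -0.2, 7.2]
opening: -0.002
```

```bash
cat > jaw.py <<'E'
import pickle,sys
from h import *
from bench import ctrl
w=pickle.load(open(sys.argv[1],"rb")); hr,jr=float(sys.argv[2]),float(sys.argv[3]); o=ctrl.get_obs()
T=np.eye(4);T[:3,:3]=Ro.from_quat(o["eef_rot"],scalar_first=True).as_matrix();T[:3,3]=o["eef_pos"]
d=dict(w,world_from_camera=T@w["hand_eye"])
f=lambda r,z:(R2().T@(px2w(d,277,(r+.5)*.7-.5,z)[:2]-C))[0]
# jaw face top edge: height from depth just below it
v=int((jr+7)*.7); zc=np.median(w["depth"][v-1:v+2,240:260]); 
q=d["world_from_camera"]@np.r_[(250-w["cx"])/w["fx"]*zc,(v-w["cy"])/w["fy"]*zc,zc,1]
print("jaw top z",q[2],"heel",f(hr,.038) if hr>0 else None,"jaw face",f(jr,q[2]))
E
python3 look.py 7; python3 jaw.py w7.pkl 0 288
```

```text
t 9.425 pos [0.5949 0.2035 0.0312] base [0.0858 0.0004] F [ 0.56 -0.23  7.24] op -0.002 j [ 0.141  0.492  1.582  0.     1.064 -1.582]
R [[0.003, -0.152, 0.988], [0.0, 0.988, 0.152], [-1.0, 0.0, 0.003]] sign z along bar 1 turn deg [-0.01  0.18 -0.  ]
shift tool now [-0.005   0.0003 -0.0793] in target frame [-0.0048  0.0003 -0.0793]
jaw top z 0.047699559593647245 heel None jaw face 0.05652222212187862
```

View pics/w7.png

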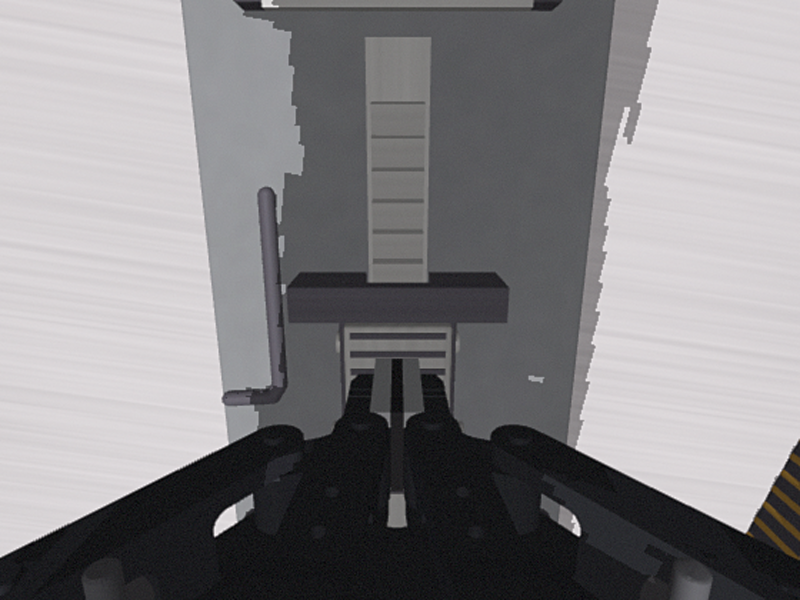

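>>> drive_tool([
  [0,0,0.003,0,0,0,-1],
  [0,0,0.002,0,0,0,-1],
  [0,0,0.001,0,0,0,-1],
  [0,0,0,0,0,0,-1],
])

```text
time_s: 10.02
eef_pos: [0.6004, 0.2044, 0.0312]
eef_rot: [0.706, -0.054, 0.704, 0.054]
wrist_force: [-2.0, -0.2, 7.7]
opening: 0.0
```

>>> drive_tool([
  [0,0,0.001,0,0,0,-1],
  [0,0,0.001,0,0,0,-1],
  [0,0,0,0,0,0,-1],
])

```text
time_s: 10.4
eef_pos: [0.6023, 0.2047, 0.0312]
eef_rot: [0.706, -0.054, 0.704, 0.054]
wrist_force: [-1.5, 0.4, 7.9]
opening: 0.004
```

>>> drive_tool([
  [0,0,0.001,0,0,0,-1],
  [0,0,0.001,0,0,0,-1],
  [0,0,0,0,0,0,-1],
])

```text
time_s: 10.78
eef_pos: [0.6033, 0.2048, 0.0312]
eef_rot: [0.705, -0.054, 0.705, 0.054]
wrist_force: [-6.1, -1.1, 10.8]
opening: 0.0
```

>>> drive_tool([
  [0,0,0.001,0,0,0,-1],
  [0,0,0.001,0,0,0,-1],
  [0,0,0,0,0,0,-1],
])

```text
time_s: 11.15
eef_pos: [0.6033, 0.2048, 0.0311]
eef_rot: [0.704, -0.054, 0.707, 0.054]
wrist_force: [-12.0, -3.3, 17.2]
opening: 0.0
```

```bash
python3 look.py 8; python3 jaw.py w8.pkl 0 288
```

```text
t 11.15 pos [0.6033 0.2048 0.0311] base [0.0943 0.0004] F [-12.03  -3.31  17.23] op 0.0 j [ 1.420e-01  5.130e-01  1.551e+00 -1.000e-03  1.082e+00 -1.582e+00]
R [[-0.004, -0.153, 0.988], [-0.001, 0.988, 0.153], [-1.0, -0.0, -0.004]] sign z along bar 1 turn deg [ 0.02 -0.25  0.02]
shift tool now [-0.0045  0.0003 -0.0878] in target frame [-0.0049  0.0003 -0.0878]
jaw top z 0.047967219610767 heel None jaw face 0.06507395958710016
```

View pics/w8.png

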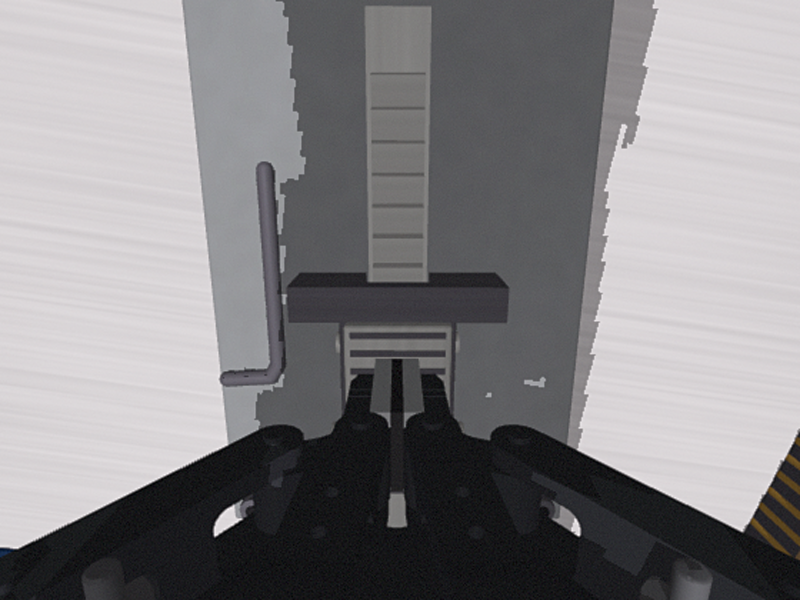

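View pics/s8.png

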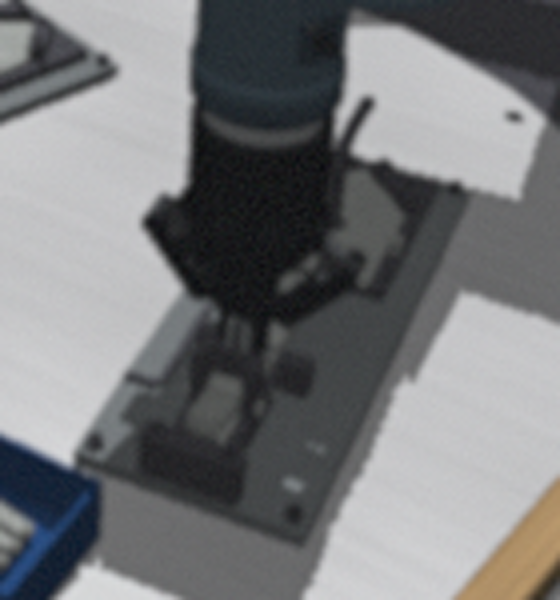

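The jaw is at the stop: force rises to 12 N with no more travel, and the face measures 65 mm. I'll lift straight up while still bearing on the push plate so friction can't drag the jaw forward, then back off and come clear.

>>> drive_tool([
  [-0.003,0,0,0,0,0,-1],
  [-0.003,0,0,0,0,0,-1],
  [-0.003,0,0,0,0,0,-1],
  [-0.003,0,0,0,0,0,-1],
  [-0.002,0,0,0,0,0,-1],
  [0,0,0,0,0,0,-1],
])

```text
time_s: 12.0
eef_pos: [0.605, 0.2051, 0.0438]
eef_rot: [0.705, -0.054, 0.705, 0.054]
wrist_force: [0.2, -0.7, -0.1]
opening: -0.001
```

>>> drive_tool([
  [0,0,-0.004,0,0,0,-1],
  [0,0,-0.003,0,0,0,-1],
  [-0.01,0,0,0,0,0,-1],
  [-0.02,0,0,0,0,0,-1],
  [-0.03,0,0,0,0,0,-1],
  [-0.04,0,0,0,0,0,-1],
  [-0.04,0,0,0,0,0,-1],
  [0,0,0,0,0,0,-1],
])

```text
time_s: 13.0
eef_pos: [0.6015, 0.2046, 0.1907]
eef_rot: [0.709, -0.054, 0.701, 0.054]
wrist_force: [0.8, 0.3, 0.7]
opening: 0.003
```

>>> drive_tool([
  [0,0,-0.03,0,0,0,-1],
  [0,0,-0.03,0,0,0,-1],
  [0,0,-0.03,0,0,0,-1],
  [0,0,0,0,0,0,-1],
  [0,0,0,0,0,0,-1],
])

```text
time_s: 13.62
eef_pos: [0.51, 0.1904, 0.1846]
eef_rot: [0.706, -0.054, 0.705, 0.054]
wrist_force: [0.4, 0.4, -0.2]
opening: -0.001
```

```bash
python3 look.py 9; python3 - <<'E'
from bench import camera
import cv2,pickle
c=camera("top"); pickle.dump(c,open("top9.pkl","wb"))
cv2.imwrite("pics/t9.png",cv2.resize(c["img"][:,:,::-1],(800,600)))
c=camera("scene"); cv2.imwrite("pics/sf9.png",cv2.resize(c["img"][:,:,::-1],(800,600)))
E
```

```text
t 13.625 pos [0.51   0.1904 0.1846] base [-0.0001  0.0004] F [ 0.35  0.43 -0.2 ] op -0.001 j [ 0.139  0.131  1.706 -0.     1.303 -1.584]
R [[0.001, -0.152, 0.988], [0.0, 0.988, 0.152], [-1.0, -0.0, 0.001]] sign z along bar 1 turn deg [-0.01  0.08  0.  ]
shift tool now [0.1486 0.0003 0.0064] in target frame [0.1486 0.0003 0.0066]
```

View pics/w9.png

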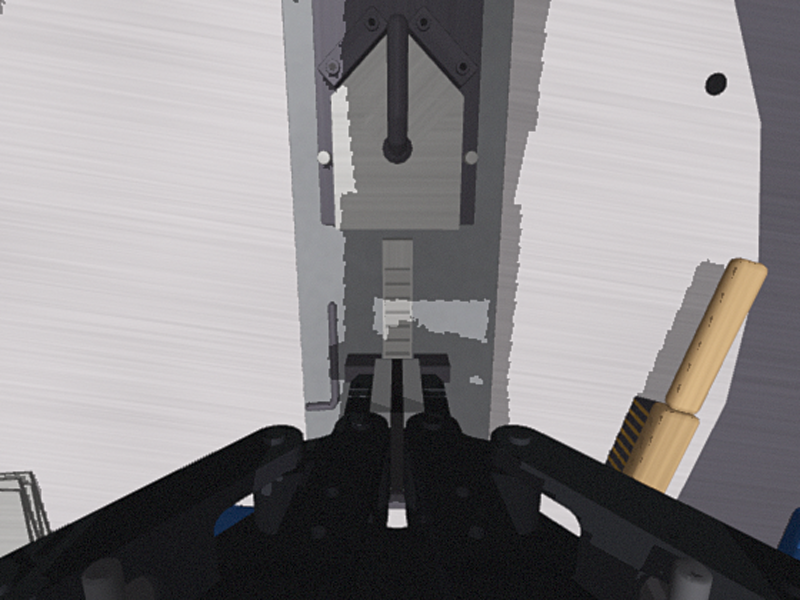

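View pics/t9.png

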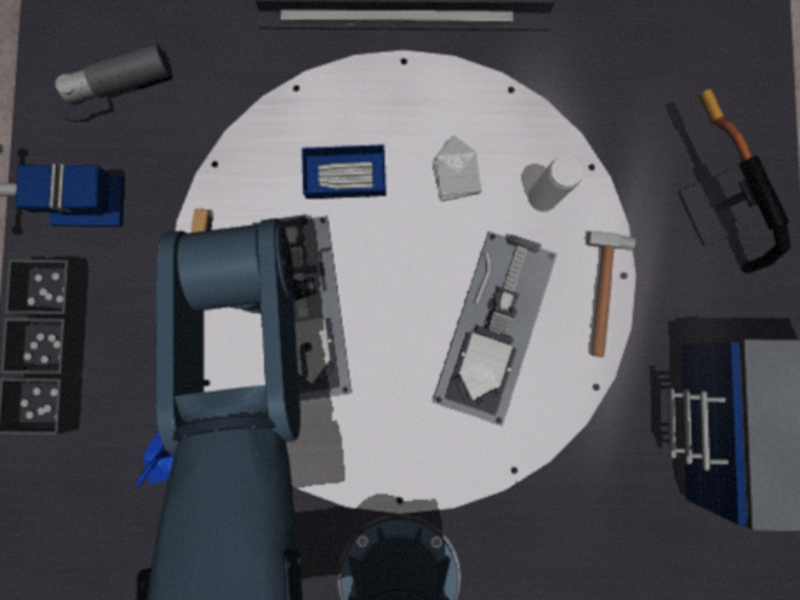

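View pics/sf9.png

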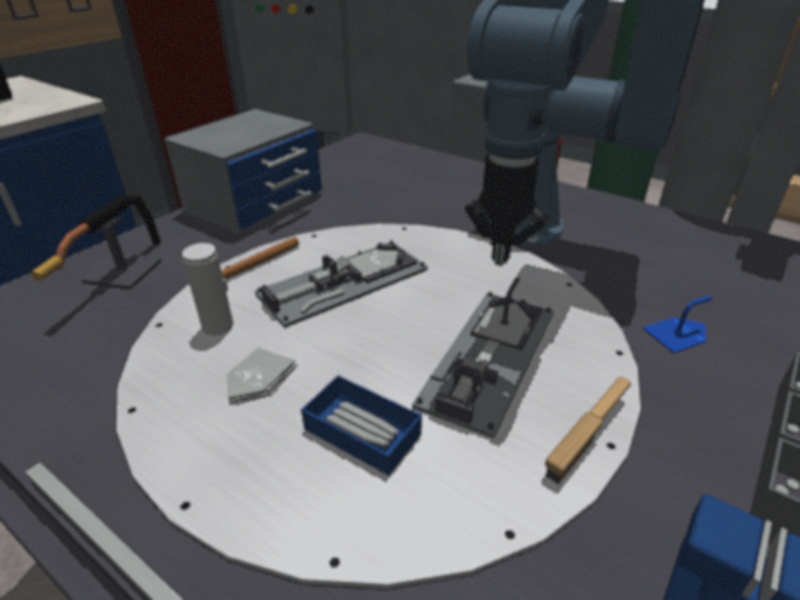

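The jaw sits at the stop and the plate is lying in its nest. I'll move the arm aside for an unobstructed check.

>>> drive_tool([
  [-0.01,0.05,-0.02,0,0,0,-1],
  [-0.01,0.05,-0.02,0,0,0,-1],
  [0,0.05,-0.02,0,0,0,-1],
  [0,0.05,-0.02,0,0,0,-1],
  [0,0.04,-0.02,0,0,0,-1],
  [0,0,0,0,0,0,-1],
])

```text
time_s: 14.58
eef_pos: [0.3722, 0.4146, 0.2038]
eef_rot: [0.705, -0.055, 0.705, 0.056]
wrist_force: [1.2, -0.6, 0.1]
opening: -0.001
```

```bash
python3 - <<'E'
from bench import camera,ctrl
import cv2,pickle
print(ctrl.get_obs()["eef_pos"],ctrl.get_obs()["time_s"])
c=camera("top"); pickle.dump(c,open("top10.pkl","wb"))
im=c["img"][145:290,170:255,::-1]; im0=pickle.load(open("top.pkl","rb"))["img"][145:290,170:255,::-1]
cv2.imwrite("pics/t10.png",cv2.resize(cv2.hconcat([im0.copy(),im.copy()]),None,fx=4.1,fy=4.1,interpolation=cv2.INTER_CUBIC))
E
```

```text
[0.37219139 0.41464286 0.20375306] 14.575
```

View pics/t10.png

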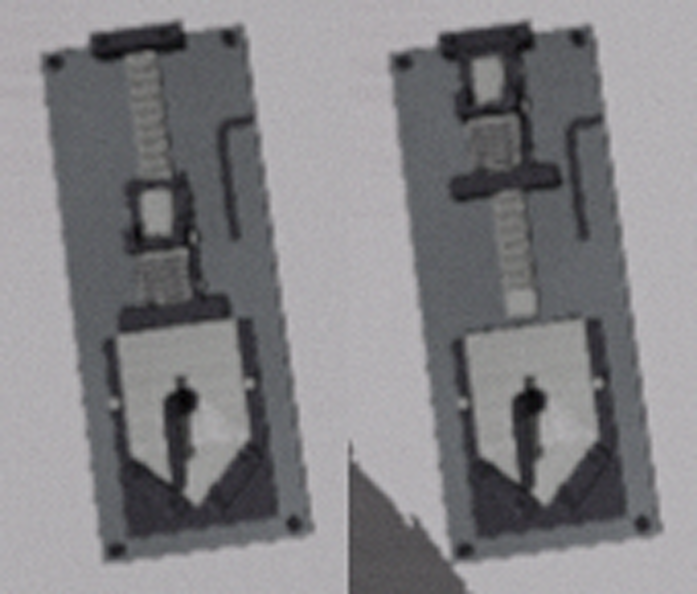

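```bash
python3 - <<'E'
from h import *
import pickle
for f,r0,r1,x in [("top.pkl",262,300,163),("top10.pkl",118,158,145+0)]:
    c=pickle.load(open(f,"rb")); d=c["depth"]; W=c["world_from_camera"]; pts=[]
    for v in range(145+int(r0/4.1),145+int(r1/4.1)+1):
        for u in range(170+int((x-8)/4.1),170+int((x+8)/4.1)+1):
            z=d[v,u]; q=W@np.r_[(u-c["cx"])/c["fx"]*z,(v-c["cy"])/c["fy"]*z,z,1]; pts.append(np.r_[R2().T@(q[:2]-C),q[2]])
    pts=np.array(pts); print(f,pts.mean(0).round(4),"slope",np.polyfit(pts[:,0],pts[:,2],1).round(3))
E
```

```text
top.pkl [0.0031 0.0017 0.0664] slope [-0.281  0.067]
top10.pkl [0.0988 0.0006 0.0644] slope [-0.194  0.084]
```

The release is up: the pad's mean height is 64 mm in world and it slopes, where it would be level at 57.5 mm if still down.

```bash
python3 -c "
from bench import hand_in
print(hand_in())"
```

```text
the job is handed in; nothing more can be done
None
```

I opened the clamp holding the plate with the bent rod (the left one) and handed the job in at about 14.6 s of robot time.

**What I did:** With the gripper shut, I pressed the release pad fully down. Keeping it pressed, I pushed the jaw back to the end stop, where the push force rose to about 12 N and the jaw stopped moving. I then lifted straight off and moved the arm aside.

**Last checks:**
- **Jaw:** The carriage lies against the end stop in the top picture. Travel measured about 88 mm from the picture, and the last wrist reading put the jaw face within 1 mm of where full travel would leave it; both are within measuring error of 90 mm.
- **Release:** It sprang back up. The pad slopes again and sits at 64 mm world height, against 57.5 mm when pressed.
- **Everything else:** The finished piece and the hex key lie where they were. The bare clamp and the other things showed no change in the pictures.
- **Forces:** The highest wrist force in any reading was about 21 N, and it read about 1 N with the arm clear.

**What disagreed with the text:**
- **Turntable height:** Its top stands 12 mm above the work surface, so I added 12 mm to all clamp heights.
- **Fingertips:** In the cameras they sat about 30 mm behind the reported TCP, not 11 mm ahead of it. I went down in small steps watching the force, and contact came where the cameras said.

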